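Start and close the threaded cap of a canister

ROBOT

A 7-joint arm with a two-finger parallel gripper is mounted at the origin on the work surface. World frame = base frame: x ahead of the robot, y to its left, z up, the work surface at z = 0. Lengths are in m, angles in degrees, forces in N, time in s.
With the tool pointing down it reaches from about 0.4 to 0.875 m from the base axis. Payload 19.3 kg.
Tool frame: the origin (TCP) lies at the very end of the fingers, on their centre line; the grasp point (between the pads) lies 19 mm behind it (manip.tcp_to_grasp is the distance from the TCP to the grasp point, in m); y points along the fingers, x is the direction in which the jaws open and shut, and the axes are right-handed (so a half turn about y gives the same grasp; the last joint's range is limited). The gripper opens to 85 mm and grips with 20 to 120 N. Pads are 22 mm wide; open, the fingers measure 114 mm over their backs; the gripper's body (76 mm by 85 mm) begins 54 mm behind the grasp point. The pads swing forward as they close: fully open they stand 13 mm farther back than shut.
Start: joints at [-69.167, 29.874, -2.08, 91.645, 1.215, 58.505, -6.463], TCP at [0.263, 0.567, 0.231] pointing down, gripper open.
Joint ranges: [-166.77, 166.77], [-17.47, 122.26], [-85.68, 81.53], [9.62, 139.38], [-72.42, 252.41], [9.2, 110.78], [-144.41, 144.41]. Speed limits (degrees/s): [108.29, 108.29, 136.94, 136.94, 172.46, 172.46, 172.46].

INTERFACE

Orientations are given as [roll, pitch, yaw] about the fixed x, y, z axes, in that order (R = Rz(yaw) Ry(pitch) Rx(roll)).
In Python, from cell import manip, optics, workorder gives the robot as it stands.
- The arm moves only by the tool move_arm, never from a script. Its argument "moves" is a list of rows, each a list of 7 numbers: the closure in counts, from 0 (fully open) to 255 (shut), then the shift along the world's x, y, z in cm, then the turn, a rotation vector about the world's x, y, z in degrees. A call has 1 to 10 rows; each row shifts and turns the commanded pose from where the row before left it; what a row does not reach is not made up. A row lasts 1/8 s, in which the tool goes at most 62.5 mm and 10.7 degrees, less where a joint would pass 70% of its speed; a pose out of reach is approached as far as the arm can. A call is refused whole if a number of a shift passes 6.25 or a number of a turn 10.7, either way. A call with a gripper value outside its range is refused whole. The fingers move at their own pace and stop on an object; "squeeze" is the grip in N (left out, the last holds). Time passes only in rows, so rows that do not move let the fingers close. It gives the time, the measured TCP pose, the force and the opening at its end, in the units of the state.
- manip.read_state(): the state, without advancing time (a new reading comes with each control period).
- optics.camera(name): name is "scene" or "top"; returns a dict with "color" (384x512x3 uint8, red, green, blue), "K" (3x3 intrinsics, pixels), "xyz" and "attitude" of the camera in the world. Camera axes: x right, y down, z forward; pixel columns grow to the right and rows downward; lengths in m; the calibration is good to about 2 mm. A picture is of the moment at which its call begins. There is no depth.
- workorder.sign_off(): hands the job in, once; it reports no verdict.
Trained networks look in a picture, given as the dict that the camera call returned (one of the last four; its "shot" number tells which), for a name from the list of things; names that differ only in an ending like _2 or _b are one class to them, and where a whole thing is asked for, a point or a joint stands for the part that bears it (a point fixed in the world has none). Each returns a list of dicts, best first, with "score" (0 to 1); they miss things now and then, are a little off and sometimes report something else, mostly with a low value. They report only what shows in the picture. A call takes as long as a camera call. They do not tell look-alikes from the thing itself.
- optics.spot_in(picture, target): "uv" ([column, row] in pixels, amid what is visible of it).
- optics.cut_out(picture, target): "pixels" (384x512 bool, what is visible of it) and "uv" ([column, row] in pixels, amid what is visible of it).
- optics.spot_point(picture, target): "uv" ([column, row] in pixels: a listed point, or the origin of a listed thing).
The state is a dict: "time": time; "q": joint angles; "joint_velocities": joint speeds; "tau": joint torques, N m; "position": TCP position; "orientation": TCP orientation; "wrist_force": force on the tool from outside, world axes, zero at the start; "ft_torque": the same for the moment, N m; "width": finger opening in m.
Only numpy, scipy, OpenCV 4.12 (cv2) and the standard library are available. Lean on these libraries where they do the work, as an engineer would, in place of code of your own. Each camera call takes 0.05 s, during which the arm holds its last target.

TASK

The orange cap is only resting on the canister's neck, off its thread. Leave it on the neck and turn it back (anticlockwise seen from above) under a light downward hand until it clicks down into the start of its thread, then turn it forward (clockwise) until it is fully home at the end of the thread, and let go. Feel your way gently, without forcing the thread in either direction, and leave the other things on the bench where they are.

Things in the scene. Friction and masses are not known exactly. Their poses are not given: they have to be found in the camera images.
- housing: Black canister, 80 mm across, fixed to the bench by a white holder (foot 130 x 130 mm, 18 mm thick); it cannot move. Origin: centre of the underside, z up. Its flat shoulder is 90 mm up; from it rises the neck, 40 mm across, 29.5 mm tall, hidden under the cap. More than 50 N between cap and canister forces the thread.
- neck_base (a point): Centre of the shoulder, 90 mm above the canister's origin. The neck's right-handed thread has three equal starts, 120 degrees apart, at an angle that cannot be seen or measured (this yaw does not tell it). Behind each start a back stop ends anticlockwise turning (seen from above) about 20 degrees after the drop. Clockwise from there the thread falls 5.5 mm to a hard stop, 55 to 80 degrees on.
- cap_grip (a point): Grip point of the loose orange cap (about 110 g): on its axis, in the upright bar on its top, 11 mm below the bar's top edge, 17 mm above the cap's flat top. The bar is 56 mm long (x axis), 18 mm thick (y), 28 mm tall. Height over the canister's origin: 155.7 mm at the start, 146.7 mm when dropped into the thread starts, 141.2 mm fully home.
- cap_skirt (a point): Centre of the lower edge of the same cap's skirt, 50 mm below the grip point; 66 mm across, 33 mm tall to its flat top, 1 mm sideways play. Three pins inside rest on the thread's flat rim, 10 to 85 degrees short of the starts: turned anticlockwise the cap slides level, then drops 9 mm if pressed lightly. Turned clockwise before the drop it jams on a hard stop. Nothing springs back.
- screw_tray: Bystander: clear open tray, 100 x 140 x 35 mm, loose. Origin: centre of the underside.
- screwdriver: Bystander: screwdriver with a yellow handle, 170 mm long, lying along its x axis, loose.
- sleeve: Bystander: black open sleeve standing upright, 64 mm across, 75 mm tall, loose. Origin: centre of the underside.
Mind the look-alikes: they are no part of the job. Of the things that look like the housing, the middle-sized one is meant.

How it is judged (in metres and radians):
On the way:
1. the cap has clicked down into the thread start (z of cap_grip in the frame of housing below 0.149 m and angle between cap_grip's own z axis and vertical below 0.06 rad), for 0.1 s.
At the end, for the whole second after the job is handed in: The cap is screwed home: grip point less than 143 mm above the canister's origin (home is 141.2 mm), upright within 0.06 rad, on the neck's axis within 4 mm, at rest and released (z of cap_grip in the frame of housing below 0.143 m and angle between cap_grip's own z axis and vertical below 0.06 rad and horizontal distance between cap_grip and housing below 0.004 m and linear speed of cap below 0.01 m/s); the robot touches nothing.
It fails at once if the cap is forced on the canister (more than 50 N between them) (contact force between cap and housing above 50 N).
It fails at once if the cap is taken off the neck (z of cap_grip in the frame of housing above 0.17 m).
It fails at once if a bystander is disturbed (distance of any of screw_tray, screwdriver, sleeve from where it was at the start of the episode above 0.02 m).
It also fails if it takes over 64 s, if anything falls off the work surface, if the arm or the gripper's body presses on something with over 40 N, if the wrist force passes 120 N, or if a joint passes its speed limit or range.

## Working session

There is one attempt and no reset: what is moved stays moved. The work goes in short steps, Python scripts to look and compute and a tool call to move; the robot and the scene stay as the last step left them, time stands still between calls to the robot, and variables do not carry over. Pictures are saved under pics/ and viewed, and the job is handed in when it is done.

Besides the shell and the picture viewer there is one more tool, called after "Emit:" by a JSON object that holds its "name" and its "arguments", one argument or row to a line. move_arm: Moves the arm, as the interface text tells. Its arguments: {"type":"object","properties":{"moves":{"type":"array","items":{"type":"array","items":{"type":"number"}}},"squeeze":{"type":"number"}},"required":["moves"]}

```bash
mkdir -p pics; ls; python3 - <<'E'
from cell import manip, optics, workorder
import cv2,numpy as np,pickle
print(manip.read_state(), manip.tcp_to_grasp)
P={}
for n in ["scene","top"]:
    p=optics.camera(n); P[n]=p
    cv2.imwrite(f"pics/{n}0.png",p["color"][:,:,::-1])
    print(n,p["K"],p["xyz"],p["attitude"])
    for t in ["housing","neck_base","cap_grip","cap_skirt","screw_tray","screwdriver","sleeve"]:
        print(t,[(np.round(d["uv"]),round(d["score"],2)) for d in optics.spot_point(p,t)])
pickle.dump(P,open("p0.pkl","wb"))
E
```

```text
pics
{'time': 0.0, 'q': array([-69.1676959 ,  29.90933642,  -2.08311622,  91.67312332,
         1.21389742,  58.50575231,  -6.46156344]), 'joint_velocities': array([ 0.09231124,  0.02836387,  0.0821042 , -0.04496558, -0.0501964 ,
       -0.01656556, -0.06684333]), 'tau': array([ 3.66103659e-04, -9.27082586e+01,  1.97997272e+00, -3.69923115e+01,
        1.79110043e-02,  8.17118911e-03,  4.24812424e-05]), 'position': array([0.26256772, 0.56679391, 0.23072756]), 'orientation': array([-9.00032589e+01,  6.61147990e-02,  6.51474269e+01]), 'wrist_force': array([ 0.63273598, -1.16405462, -0.11706214]), 'ft_torque': array([ 0.01027862, -0.03331518,  0.00232129]), 'width': 0.08525691763936194} 0.0187
scene [[377.57599983   0.         263.29025983]
 [  0.         377.57599983 186.69114822]
 [  0.           0.           1.        ]] [1.0514513  0.12663046 0.89694664] [-144.30076508   -0.73651407  103.3639602 ]
housing [(array([249., 235.]), 0.71), (array([317., 216.]), 0.61)]
neck_base [(array([248., 221.]), 0.8), (array([150., 105.]), 0.71), (array([321., 201.]), 0.67)]
cap_grip [(array([248., 203.]), 0.93), (array([134., 223.]), 0.54)]
cap_skirt [(array([250., 213.]), 0.7)]
screw_tray [(array([384., 232.]), 0.8)]
screwdriver [(array([132., 222.]), 0.55), (array([250., 234.]), 0.54)]
sleeve [(array([154., 183.]), 0.67)]
top [[424.78317185   0.         251.09781387]
 [  0.         424.78317185 186.26893259]
 [  0.           0.           1.        ]] [ 0.41150617 -0.00678438  1.44195903] [-177.10234449    0.26077354  -89.73499229]
housing [(array([366., 243.]), 0.87), (array([254., 159.]), 0.74), (array([205., 181.]), 0.72)]
neck_base [(array([376., 243.]), 0.71), (array([252., 155.]), 0.61)]
cap_grip [(array([252., 150.]), 0.91)]
cap_skirt []
screw_tray [(array([148., 182.]), 0.81)]
screwdriver [(array([348., 146.]), 0.53)]
sleeve [(array([346., 182.]), 0.7)]
```

View pics/scene0.png

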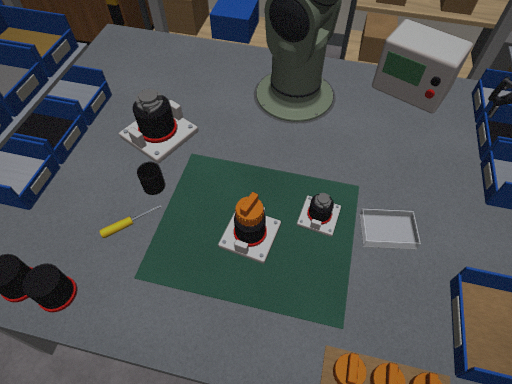

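View pics/top0.png

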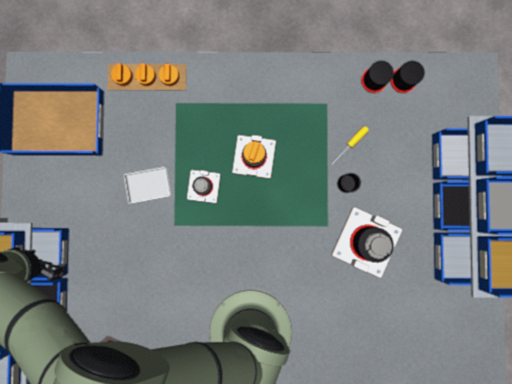

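```bash
cat > h.py <<'E'
import numpy as np
from scipy.spatial.transform import Rotation as R
def ray(p,uv):
    d=np.linalg.inv(p["K"])@np.array([uv[0],uv[1],1.]); return np.array(p["xyz"]),R.from_euler("xyz",p["attitude"],degrees=True).as_matrix()@d
def atz(p,uv,z):
    o,d=ray(p,uv); return o+d*(z-o[2])/d[2]
def proj(p,X):
    c=R.from_euler("xyz",p["attitude"],degrees=True).as_matrix().T@(np.array(X)-p["xyz"]); q=p["K"]@c; return q[:2]/q[2]
def tri(p,u,q,v):
    o1,d1=ray(p,u);o2,d2=ray(q,v)
    A=np.stack([d1,-d2],1);s=np.linalg.lstsq(A,o2-o1,rcond=None)[0]
    a=o1+s[0]*d1;b=o2+s[1]*d2
    return (a+b)/2,np.linalg.norm(a-b)
E
python3 - <<'E'
import pickle,cv2
from h import *
P=pickle.load(open("p0.pkl","rb"))
print(tri(P["scene"],(248,203),P["top"],(252,150)))
c=P["top"]["color"][100:240,190:400,::-1]; cv2.imwrite("pics/topc.png",cv2.resize(c,None,fx=3.8,fy=3.8,interpolation=2))
c=P["scene"]["color"][150:270,180:360,::-1]; cv2.imwrite("pics/scc.png",cv2.resize(c,None,fx=4.4,fy=4.4,interpolation=2))
E
```

```text
(array([ 0.58747091, -0.0065618 ,  0.16033386]), np.float64(0.0075908747530234145))
```

View pics/topc.png

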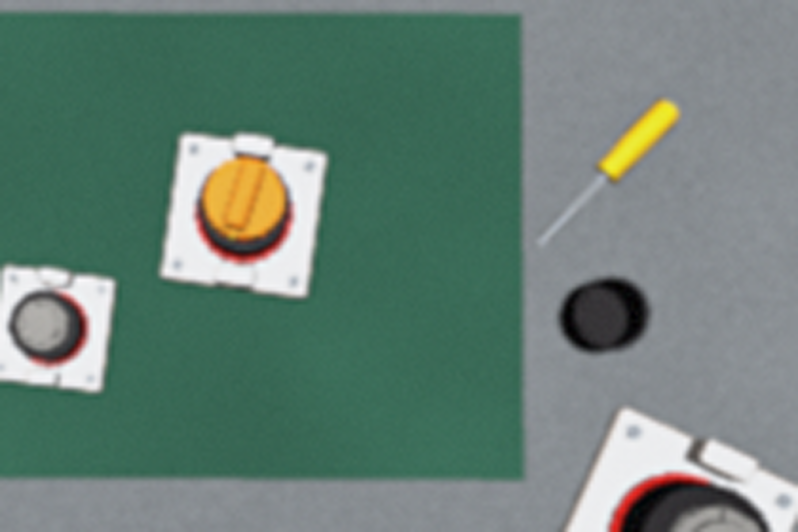

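View pics/scc.png

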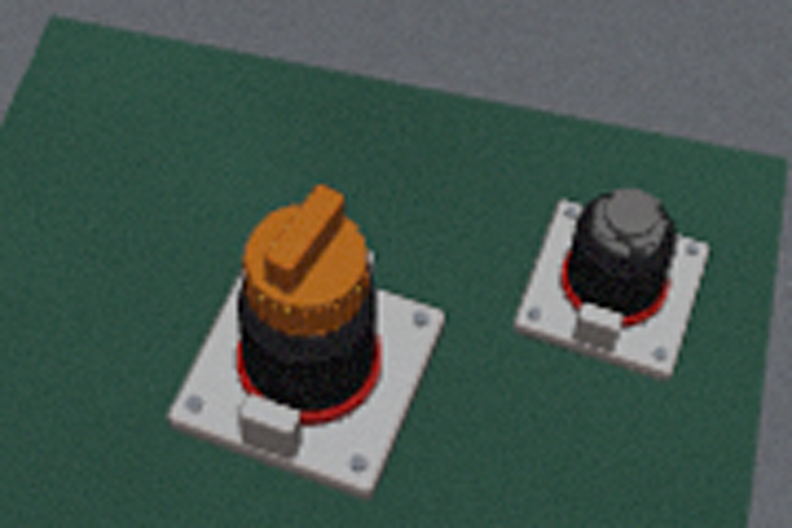

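The things like the housing, by their pixels in the top picture:
- The big canister is at (370,243).
- The middle-sized one, with the orange cap, is at (254,153).
- The small one is at (204,185).

The middle one, at scene (250,215), fits: it is the middle size and the only one carrying an orange cap. The crops confirm it. The orange caps at top (121–168,73) are look-alikes. Next I'll refine the pose.

```bash
cat > fit.py <<'E'
import pickle,cv2,sys
from h import *
from scipy.optimize import minimize
def pts(x,y,z,yaw):
    a=np.linspace(0,2*np.pi,60)
    cyl=[(x+.033*np.cos(t),y+.033*np.sin(t),z+h) for t in a for h in(-.05,-.017)]
    c,s=np.cos(yaw),np.sin(yaw)
    bar=[(x+c*u*.028-s*v*.009,y+s*u*.028+c*v*.009,z+h) for u in(-1,1) for v in(-1,1) for h in(-.017,.011)]
    return cyl,bar
S=8
def sil(p,th,roi):
    x0,y0,w,h=roi;m=np.zeros((h*S,w*S),np.uint8)
    for g in pts(*th):
        q=(np.array([proj(p,X) for X in g])+.5-[x0,y0])*S
        cv2.fillConvexPoly(m,cv2.convexHull(np.round(q).astype(np.int32)),255)
    return cv2.resize(m,(w,h),interpolation=cv2.INTER_AREA)/255.
def soft(p,roi):
    x0,y0,w,h=roi
    c=p["color"][y0:y0+h,x0:x0+w].astype(np.float32)
    hsv=cv2.cvtColor(p["color"][y0:y0+h,x0:x0+w],cv2.COLOR_RGB2HSV)
    return ((hsv[...,0]>5)&(hsv[...,0]<25)&(hsv[...,1]>120)&(hsv[...,2]>70)).astype(float)
def fit(P,rois,x0):
    M={n:soft(P[n],rois[n]) for n in rois}
    f=lambda t:sum(((sil(P[n],t,rois[n])-M[n])**2).sum() for n in rois)
    best=None
    for yw in np.radians([x0[3]-15,x0[3],x0[3]+15]):
        t0=np.array([*x0[:3],yw])
        r=minimize(f,t0,method="Nelder-Mead",options=dict(initial_simplex=[t0]+[t0+d for d in np.diag([.004,.004,.004,.15])],maxiter=300))
        if best is None or r.fun<best.fun:best=r
    return best.x,best.fun,M
if __name__=="__main__":
    P=pickle.load(open("p0.pkl","rb"))
    R_={"scene":(225,180,50,60),"top":(230,125,50,55)}
    # bar yaw guess
    for rr in (R_,{"top":R_["top"]},{"scene":R_["scene"]}):
        t,f,M=fit(P,rr,(.587,-.006,.158,-15)); print(t[:3].round(4),np.degrees(t[3]),f,{n:M[n].sum() for n in M})
    t,f,M=fit(P,R_,(.587,-.006,.158,-15))
    for n in R_:
        x0,y0,w,h=R_[n];im=cv2.resize(P[n]["color"][y0:y0+h,x0:x0+w,::-1],None,fx=9,fy=9,interpolation=2)
        cy,b=pts(*t)
        for g in (cy,b[1::2],b[0::2]):
            q=(np.array([proj(P[n],X) for X in g])+.5-[x0,y0])*9
            cv2.polylines(im,[cv2.convexHull(q.astype(np.int32))],True,(255,0,0),1)
        cv2.imwrite(f"pics/fit_{n}.png",im)
E
python3 fit.py
```

```text
[ 0.5848 -0.0091  0.1553] -15.071819064570853 43.72668973471742 {'scene': np.float64(717.0), 'top': np.float64(389.0)}
[ 0.5843 -0.0079  0.1573] -5.5233940367615775 13.295624759707806 {'top': np.float64(389.0)}
[ 0.5874 -0.0089  0.1597] -19.99954364917463 27.119492502883503 {'scene': np.float64(717.0)}
```

```bash
python3 - <<'E'
import cv2
a=cv2.imread("pics/fit_scene.png");b=cv2.imread("pics/fit_top.png")
b=cv2.copyMakeBorder(b,0,a.shape[0]-b.shape[0],0,0,0);cv2.imwrite("pics/fit_b.png",cv2.resize(cv2.hconcat([a,b]),(800,480)))
E
```

```text
(no output)
```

View pics/fit_b.png

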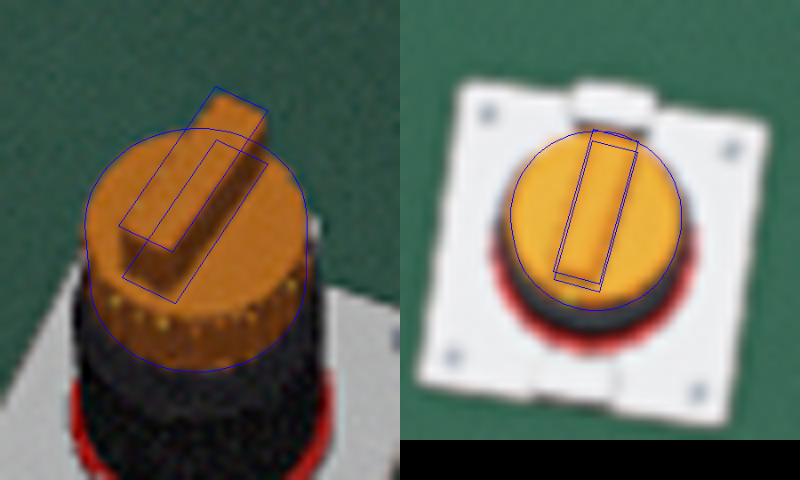

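Emit:
{"name": "move_arm", "arguments": {
  "moves": [
    [0,1.0,-1.8,0.3,0,0,-10.6],
    [0,2,-3.6,0.3,0,0,-10.6],
    [0,2,-3.6,0.3,0,0,-10.6],
    [0,2,-3.6,0.3,0,0,-10.6],
    [0,2,-3.6,0.3,0,0,-10.6],
    [0,2,-3.6,0.3,0,0,-10.6],
    [0,2,-3.6,0.3,0,0,-10.6],
    [0,2,-3.6,0.3,0,0,-10.6]
  ],
  "squeeze": 30
}}

```text
time: 1.8
position: [0.4133, 0.2959, 0.2556]
orientation: [-90.0, -0.0, -20.0]
wrist_force: [-0.0, 0.1, -0.9]
width: 0.0854
```

Emit:
{"name": "move_arm", "arguments": {
  "moves": [
    [0,2,-3.6,0,0,0,-10.6],
    [0,2,-3.6,0,0,0,-10.6],
    [0,2,-3.6,0,0,0,-10.6],
    [0,2,-3.6,0,0,0,-10.6],
    [0,2,-3.6,0,0,0,-10.6],
    [0,2,-3.6,0,0,0,-10.6],
    [0,2,-3.6,0,0,0,-10.6],
    [0,2,-3.6,0,0,0,-10.6],
    [0,1.2,-1.7,0,0,0,0],
    [0,0,0,0,0,0,0]
  ]
}}

```text
time: 3.05
position: [0.585, -0.0093, 0.2552]
orientation: [-90.0, -0.0, -104.6]
wrist_force: [0.0, -0.2, -0.2]
width: 0.0852
```

```bash
python3 - <<'E'
from cell import manip, optics
import cv2
from h import *
s=manip.read_state();print(s["time"],s["position"],s["orientation"],s["q"])
p=optics.camera("scene")
for X in [s["position"]]: print(proj(p,X))
c=p["color"][100:270,180:340,::-1]; cv2.imwrite("pics/s1.png",cv2.resize(c,None,fx=3.5,fy=3.5,interpolation=2))
E
```

```text
3.05 [ 0.58503083 -0.00929997  0.25515229] [-8.99897298e+01 -4.09961848e-02 -1.04564777e+02] [-34.40144169  31.08222382  44.0135844   97.92692887 -24.18448531
  60.91951089 -87.04884814]
[247.93852607 177.42036596]
```

View pics/s1.png

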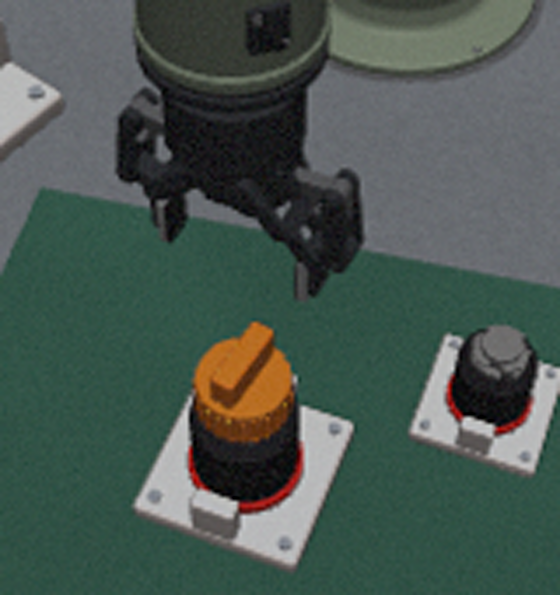

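The gripper stands above the cap, centred, with its jaws across the bar (tool at crop (240,270), cap at (245,390)). Next I descend and close gently.

Emit:
{"name": "move_arm", "arguments": {
  "moves": [
    [0,0,0,-3,0,0,0],
    [0,0,0,-3,0,0,0],
    [0,0,0,-2.5,0,0,0],
    [60,0,0,-1.2,0,0,0],
    [120,0,0,-0.8,0,0,0],
    [120,0,0,-0.4,0,0,0],
    [120,0,0,0,0,0,0]
  ],
  "squeeze": 20
}}

```text
time: 3.98
position: [0.5849, -0.0079, 0.1466]
orientation: [-90.0, 0.0, -104.5]
wrist_force: [-0.3, 0.5, 0.1]
width: 0.0454
```

Emit:
{"name": "move_arm", "arguments": {
  "moves": [
    [150,0,0,0,0,0,0],
    [165,0,0,0,0,0,0],
    [175,0,0,0,0,0,0],
    [185,0,0,0,0,0,0]
  ]
}}

```text
time: 4.47
position: [0.5848, -0.0079, 0.1463]
orientation: [-90.0, 0.0, -104.5]
wrist_force: [-0.9, 0.1, -0.6]
width: 0.0236
```

Emit:
{"name": "move_arm", "arguments": {
  "moves": [
    [185,0,0,-0.2,0,0,0],
    [190,0,0,-0.1,0,0,0],
    [195,0,0,0,0,0,0],
    [200,0,0,0,0,0,0],
    [205,0,0,0,0,0,0],
    [205,0,0,0,0,0,0]
  ]
}}

```text
time: 5.22
position: [0.5847, -0.0079, 0.1433]
orientation: [-90.0, 0.0, -104.5]
wrist_force: [-0.5, -0.5, 0.4]
width: 0.0175
```

Emit:
{"name": "move_arm", "arguments": {
  "moves": [
    [220,0,0,0,0,0,0],
    [255,0,0,0,0,0,0],
    [255,0,0,0,0,0,0],
    [255,0,0,0,0,0,0]
  ]
}}

```text
time: 5.72
position: [0.5847, -0.0079, 0.1433]
orientation: [-90.0, 0.0, -104.5]
wrist_force: [-0.7, -0.5, -0.3]
width: 0.0173
```

```bash
python3 - <<'E'
from cell import manip, optics
import cv2
from h import *
s=manip.read_state();print(s["time"],s["position"],s["orientation"],s["wrist_force"],s["ft_torque"],s["q"])
P={n:optics.camera(n) for n in("scene","top")}
p=P["scene"]
c=p["color"][130:270,190:330,::-1]; a=cv2.resize(c,None,fx=4,fy=4,interpolation=2)
cv2.imwrite("pics/s2.png",a)
E
```

```text
5.725 [ 0.58474146 -0.00787552  0.14331416] [-8.99969223e+01  3.51074671e-03 -1.04455042e+02] [-0.66444028 -0.49959656 -0.29504873] [-0.05813334  0.11493696 -0.0238652 ] [-30.4208763   38.39888167  38.0608091  103.8350719  -30.74033024
  48.52419233 -81.84422578]
```

View pics/s2.png

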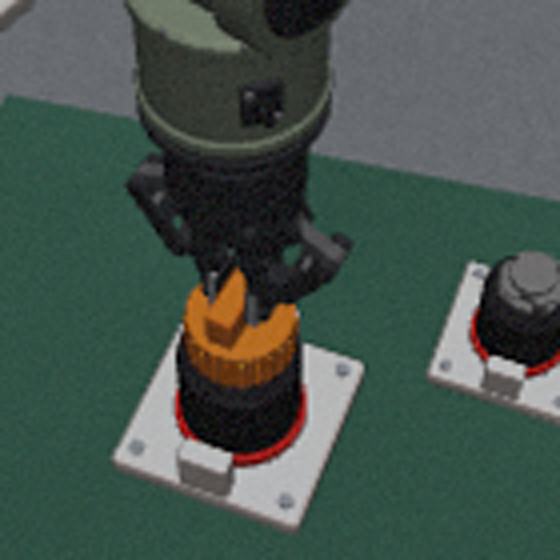

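The pads hold the bar (crop (235,300)), and the side force is almost zero. Next I press down lightly.

Emit:
{"name": "move_arm", "arguments": {
  "moves": [
    [255,0,0,-0.05,0,0,0],
    [255,0,0,0,0,0,0]
  ],
  "squeeze": 30
}}

```text
time: 6.08
position: [0.5848, -0.0079, 0.1431]
orientation: [-90.0, 0.0, -104.5]
wrist_force: [-0.7, 0.6, 6.2]
width: 0.0173
```

Emit:
{"name": "move_arm", "arguments": {
  "moves": [
    [255,0,0,-0.05,0,0,0],
    [255,0,0,0,0,0,0]
  ]
}}

```text
time: 6.32
position: [0.5849, -0.008, 0.1429]
orientation: [-90.0, 0.0, -104.5]
wrist_force: [-3.6, 0.9, 12.2]
width: 0.0176
```

Emit:
{"name": "move_arm", "arguments": {
  "moves": [
    [255,0,0,0.02,0,0,1.5],
    [255,0,0,0,0,0,1.5],
    [255,0,0,0,0,0,1.5],
    [255,0,0,0,0,0,1.5]
  ]
}}

```text
time: 6.82
position: [0.585, -0.0079, 0.143]
orientation: [-90.0, 0.0, -98.4]
wrist_force: [-2.4, 0.4, 8.6]
width: 0.0172
```

```bash
python3 - <<'E'
from cell import manip
s=manip.read_state();print(s["position"],s["wrist_force"],s["ft_torque"])
E
```

```text
[ 0.58496781 -0.00792841  0.14299965] [-2.38519152  0.39746175  8.61608451] [ 0.1052786   0.55533599 -0.16036448]
```

Emit:
{"name": "move_arm", "arguments": {
  "moves": [
    [255,0,0,0,0,0,2],
    [255,0,0,0,0,0,2],
    [255,0,0,0,0,0,2],
    [255,0,0,0,0,0,2]
  ]
}}

```text
time: 7.32
position: [0.585, -0.0078, 0.143]
orientation: [-90.0, 0.0, -90.4]
wrist_force: [-2.6, 0.7, 10.5]
width: 0.0172
```

Emit:
{"name": "move_arm", "arguments": {
  "moves": [
    [255,0,0,0,0,0,2],
    [255,0,0,0,0,0,2],
    [255,0,0,0,0,0,2],
    [255,0,0,0,0,0,2]
  ]
}}

```text
time: 7.82
position: [0.5849, -0.008, 0.143]
orientation: [-90.0, 0.0, -82.4]
wrist_force: [-2.3, 0.0, 9.6]
width: 0.0173
```

Emit:
{"name": "move_arm", "arguments": {
  "moves": [
    [255,0,0,0,0,0,2],
    [255,0,0,0,0,0,2],
    [255,0,0,0,0,0,2],
    [255,0,0,0,0,0,2]
  ]
}}

```text
time: 8.32
position: [0.585, -0.0079, 0.143]
orientation: [-90.0, 0.0, -74.4]
wrist_force: [-2.0, 1.4, 9.0]
width: 0.017
```

```bash
cat > st.py <<'E'
from cell import manip
s=manip.read_state();print(s["position"].round(4),s["wrist_force"].round(1),s["ft_torque"].round(2),s["q"].round(0))
E
python3 st.py
```

```text
[ 0.585  -0.0079  0.143 ] [-2.   1.4  9. ] [ 0.07  0.63 -0.26] [-25.  36.  30. 104. -24.  47. -58.]
```

Emit:
{"name": "move_arm", "arguments": {
  "moves": [
    [255,0,0,0,0,0,2],
    [255,0,0,0,0,0,2],
    [255,0,0,0,0,0,2],
    [255,0,0,0,0,0,2]
  ]
}}

```text
time: 8.82
position: [0.5845, -0.0078, 0.1428]
orientation: [-90.0, 0.0, -66.4]
wrist_force: [-2.9, 0.2, 7.3]
width: 0.0174
```

Emit:
{"name": "move_arm", "arguments": {
  "moves": [
    [255,0,0,0,0,0,2],
    [255,0,0,0,0,0,2],
    [255,0,0,0,0,0,2],
    [255,0,0,0,0,0,2]
  ]
}}

```text
time: 9.32
position: [0.5846, -0.008, 0.1423]
orientation: [-90.0, 0.0, -58.3]
wrist_force: [-1.5, -1.5, -0.6]
width: 0.0172
```

Fz fell to zero at about 46° of turn, so the pins are over the starts. I'll follow the cap straight down.

Emit:
{"name": "move_arm", "arguments": {
  "moves": [
    [255,0,0,-0.1,0,0,0],
    [255,0,0,-0.1,0,0,0]
  ]
}}

```text
time: 9.57
position: [0.5848, -0.008, 0.1405]
orientation: [-90.0, -0.0, -58.5]
wrist_force: [-2.0, -1.9, 0.7]
width: 0.0173
```

Emit:
{"name": "move_arm", "arguments": {
  "moves": [
    [255,0,0,-0.1,0,0,0],
    [255,0,0,-0.1,0,0,0]
  ]
}}

```text
time: 9.82
position: [0.5847, -0.008, 0.1384]
orientation: [-90.0, -0.0, -58.5]
wrist_force: [-0.7, -3.4, 0.7]
width: 0.0174
```

Emit:
{"name": "move_arm", "arguments": {
  "moves": [
    [255,0,0,-0.1,0,0,0],
    [255,0,0,-0.1,0,0,0]
  ]
}}

```text
time: 10.07
position: [0.5846, -0.008, 0.1364]
orientation: [-90.0, 0.0, -58.5]
wrist_force: [-2.5, -3.2, 0.8]
width: 0.0175
```

Emit:
{"name": "move_arm", "arguments": {
  "moves": [
    [255,0,0,-0.1,0,0,0],
    [255,0,0,-0.05,0,0,0]
  ]
}}

```text
time: 10.32
position: [0.5847, -0.0079, 0.1349]
orientation: [-90.0, 0.0, -58.5]
wrist_force: [-3.0, -3.1, 1.1]
width: 0.0173
```

```bash
python3 st.py
```

```text
[ 0.5847 -0.0079  0.1349] [-3.  -3.1  1.1] [-0.73  0.54 -0.01] [-22.  36.  25. 104. -21.  45. -45.]
```

Emit:
{"name": "move_arm", "arguments": {
  "moves": [
    [255,0,0,-0.05,0,0,0],
    [255,0,0,0,0,0,0]
  ]
}}

```text
time: 10.58
position: [0.5847, -0.0079, 0.1344]
orientation: [-90.0, 0.0, -58.5]
wrist_force: [-2.7, -2.7, -0.5]
width: 0.0176
```

Emit:
{"name": "move_arm", "arguments": {
  "moves": [
    [255,0,0,-0.05,0,0,0],
    [255,0,0,0,0,0,0]
  ]
}}

```text
time: 10.82
position: [0.5847, -0.008, 0.1342]
orientation: [-90.0, 0.0, -58.5]
wrist_force: [-2.7, -2.4, 3.9]
width: 0.0174
```

The cap bottomed 9.0 mm below the start height, so it has clicked in. Now forward, clockwise, with z following under force control.

Emit:
{"name": "move_arm", "arguments": {
  "moves": [
    [255,0,0,0,0,0,-2],
    [255,0,0,-0.015,0,0,-2],
    [255,0,0,-0.015,0,0,-2]
  ]
}}

```text
time: 11.2
position: [0.5851, -0.0084, 0.134]
orientation: [-90.0, -0.0, -64.6]
wrist_force: [-3.4, -6.1, 8.4]
width: 0.0178
```

```bash
python3 st.py
```

```text
[ 0.5851 -0.0084  0.134 ] [-3.4 -6.1  8.4] [-1.35  0.77  0.21] [-23.  36.  27. 104. -22.  45. -50.]
```

Emit:
{"name": "move_arm", "arguments": {
  "moves": [
    [255,-0.01,-0.03,0,0,0,-2],
    [255,0,0,-0.01,0,0,-2],
    [255,0,0,-0.01,0,0,-2]
  ]
}}

```text
time: 11.58
position: [0.5853, -0.0087, 0.134]
orientation: [-89.9, -0.1, -70.6]
wrist_force: [-1.7, -6.8, 7.8]
width: 0.0175
```

```bash
python3 st.py
```

```text
[ 0.5853 -0.0087  0.134 ] [-1.7 -6.8  7.8] [-1.47  0.35  0.19] [-24.  37.  28. 104. -23.  45. -55.]
```

Emit:
{"name": "move_arm", "arguments": {
  "moves": [
    [255,0,-0.03,0,0,0,-1.5],
    [255,0,0,0,0,0,-1.5],
    [255,0,0,0,0,0,-1.5]
  ]
}}

```text
time: 11.95
position: [0.5853, -0.0087, 0.1338]
orientation: [-89.9, -0.0, -75.1]
wrist_force: [0.3, -3.4, 4.6]
width: 0.0174
```

```bash
python3 st.py
```

```text
[ 0.5853 -0.0087  0.1338] [ 0.3 -3.4  4.6] [-1.08  0.02  0.07] [-25.  37.  30. 104. -24.  46. -58.]
```

Emit:
{"name": "move_arm", "arguments": {
  "moves": [
    [255,0,0,-0.01,0,0,-2],
    [255,0,0,-0.015,0,0,-2],
    [255,0,0,-0.015,0,0,-2]
  ]
}}

```text
time: 12.32
position: [0.5848, -0.0083, 0.1331]
orientation: [-90.0, 0.0, -81.1]
wrist_force: [0.7, -1.8, 5.0]
width: 0.0176
```

```bash
python3 st.py
```

```text
[ 0.5848 -0.0083  0.1331] [ 0.7 -1.8  5. ] [-0.47 -0.29  0.03] [-26.  37.  31. 104. -26.  46. -63.]
```

Now it sinks along the thread, about 0.1 mm per degree.

Emit:
{"name": "move_arm", "arguments": {
  "moves": [
    [255,0,0,-0.02,0,0,-2],
    [255,0,0,-0.02,0,0,-2],
    [255,0,0,-0.02,0,0,-2]
  ]
}}

```text
time: 12.7
position: [0.5847, -0.0082, 0.1325]
orientation: [-90.0, 0.0, -87.1]
wrist_force: [0.5, 1.1, 4.9]
width: 0.0174
```

```bash
python3 st.py
```

```text
[ 0.5847 -0.0082  0.1325] [0.5 1.1 4.9] [ 0.12 -0.42  0.02] [-27.  38.  33. 104. -27.  46. -67.]
```

Emit:
{"name": "move_arm", "arguments": {
  "moves": [
    [255,0,0,-0.02,0,0,-2],
    [255,0,0,-0.02,0,0,-2],
    [255,0,0,-0.02,0,0,-2]
  ]
}}

```text
time: 13.08
position: [0.5846, -0.0084, 0.1319]
orientation: [-90.0, 0.0, -93.1]
wrist_force: [0.4, 2.0, 4.1]
width: 0.0174
```

Emit:
{"name": "move_arm", "arguments": {
  "moves": [
    [255,0,0,-0.02,0,0,-2],
    [255,0,0,-0.02,0,0,-2],
    [255,0,0,-0.02,0,0,-2]
  ]
}}

```text
time: 13.45
position: [0.5845, -0.0085, 0.1312]
orientation: [-90.0, -0.0, -99.1]
wrist_force: [0.3, 0.7, 2.1]
width: 0.0178
```

```bash
python3 st.py
```

```text
[ 0.5845 -0.0085  0.1312] [0.3 0.7 2.1] [ 0.14 -0.23 -0.04] [-29.  39.  36. 104. -30.  47. -77.]
```

Emit:
{"name": "move_arm", "arguments": {
  "moves": [
    [255,0,0,-0.03,0,0,-2],
    [255,0,0,-0.025,0,0,-2],
    [255,0,0,-0.02,0,0,-2]
  ]
}}

```text
time: 13.82
position: [0.5846, -0.0086, 0.1305]
orientation: [-90.0, -0.0, -105.1]
wrist_force: [-0.2, -0.5, 3.9]
width: 0.0174
```

Emit:
{"name": "move_arm", "arguments": {
  "moves": [
    [255,0,0,-0.025,0,0,-2],
    [255,0,0,-0.02,0,0,-2],
    [255,0,0,-0.02,0,0,-2]
  ]
}}

```text
time: 14.2
position: [0.5846, -0.0085, 0.1299]
orientation: [-90.0, 0.0, -111.1]
wrist_force: [0.3, 1.1, 5.9]
width: 0.0176
```

```bash
python3 st.py
```

```text
[ 0.5846 -0.0085  0.1299] [0.3 1.1 5.9] [-0.01 -0.16  0.04] [-31.  40.  39. 104. -33.  48. -86.]
```

Emit:
{"name": "move_arm", "arguments": {
  "moves": [
    [255,0,0,-0.02,0,0,-1.5],
    [255,0,0,-0.015,0,0,-1.5],
    [255,0,0,-0.015,0,0,-1.5]
  ]
}}

```text
time: 14.58
position: [0.5847, -0.0084, 0.1294]
orientation: [-90.0, 0.0, -115.6]
wrist_force: [0.4, 0.3, 4.4]
width: 0.0174
```

```bash
python3 st.py
```

```text
[ 0.5847 -0.0084  0.1294] [0.4 0.3 4.4] [ 0.07 -0.17  0.02] [-32.  40.  40. 104. -34.  48. -90.]
```

Emit:
{"name": "move_arm", "arguments": {
  "moves": [
    [255,0,0,-0.015,0,0,-1],
    [255,0,0,-0.01,0,0,-1],
    [255,0,0,-0.01,0,0,-1]
  ]
}}

```text
time: 14.95
position: [0.5847, -0.0084, 0.1291]
orientation: [-90.0, 0.0, -118.5]
wrist_force: [-0.1, 0.1, 5.6]
width: 0.0177
```

```bash
python3 st.py
```

```text
[ 0.5847 -0.0084  0.1291] [-0.1  0.1  5.6] [-0.04 -0.06  0.1 ] [-32.  41.  41. 104. -35.  48. -92.]
```

Emit:
{"name": "move_arm", "arguments": {
  "moves": [
    [255,0,0,-0.01,0,0,-1],
    [255,0,0,-0.01,0,0,-1]
  ]
}}

```text
time: 15.2
position: [0.5845, -0.0089, 0.1289]
orientation: [-90.0, -0.0, -120.6]
wrist_force: [-1.1, -2.8, 6.6]
width: 0.0174
```

```bash
python3 st.py
```

```text
[ 0.5845 -0.0089  0.1289] [-1.1 -2.8  6.6] [-0.58  0.27  0.1 ] [-32.  41.  42. 105. -36.  48. -94.]
```

Emit:
{"name": "move_arm", "arguments": {
  "moves": [
    [255,0,0,0,0,0,-1],
    [255,0,0,0,0,0,-0.5]
  ]
}}

```text
time: 15.45
position: [0.5843, -0.0092, 0.1288]
orientation: [-90.0, -0.1, -122.1]
wrist_force: [-1.7, -4.1, 4.7]
width: 0.0174
```

```bash
python3 st.py
```

```text
[ 0.5843 -0.0092  0.1288] [-1.7 -4.1  4.7] [-0.85  0.39  0.2 ] [-33.  41.  42. 105. -36.  48. -95.]
```

Emit:
{"name": "move_arm", "arguments": {
  "moves": [
    [255,0,0,-0.01,0,0,-1],
    [255,0,0,0,0,0,-1]
  ]
}}

```text
time: 15.7
position: [0.5843, -0.0093, 0.1288]
orientation: [-90.0, -0.1, -124.0]
wrist_force: [-2.1, -3.9, 8.1]
width: 0.0176
```

```bash
python3 st.py
```

```text
[ 0.5843 -0.0093  0.1288] [-2.1 -3.9  8.1] [-0.94  0.41  0.99] [-33.  41.  42. 105. -36.  49. -96.]
```

At the hard stop: the moment about z jumped to 1 N m and z is exactly 14.5 mm below the start. I'll relax and release.

Emit:
{"name": "move_arm", "arguments": {
  "moves": [
    [255,0,0,0.05,0,0,1.0],
    [240,0,0,0,0,0,0],
    [180,0,0,0,0,0,0],
    [120,0,0,0,0,0,0],
    [120,0,0,0,0,0,0],
    [120,0,0,0,0,0,0]
  ]
}}

```text
time: 16.45
position: [0.5846, -0.0084, 0.1292]
orientation: [-90.0, 0.0, -123.0]
wrist_force: [-0.1, -0.1, -0.5]
width: 0.0448
```

Emit:
{"name": "move_arm", "arguments": {
  "moves": [
    [120,0,0,0.5,0,0,0],
    [120,0,0,1,0,0,0],
    [120,0,0,3,0,0,0],
    [120,0,0,4,0,0,0],
    [60,-3,3,5,0,0,0],
    [0,-5,5,2,0,0,0],
    [0,-5,5,0,0,0,0],
    [0,0,5,0,0,0,0],
    [0,0,0,0,0,0,0]
  ]
}}

```text
time: 17.58
position: [0.474, 0.1559, 0.2791]
orientation: [-90.0, 0.0, -122.6]
wrist_force: [-0.5, -1.2, 0.5]
width: 0.0854
```

```bash
python3 - <<'E'
from cell import manip, optics
import cv2
import fit as F
from h import *
s=manip.read_state();print(s["time"],s["position"],s["wrist_force"],s["width"])
P={n:optics.camera(n) for n in("scene","top")}
cv2.imwrite("pics/end_top.png",P["top"]["color"][:,:,::-1])
c=P["scene"]["color"][130:270,170:330,::-1]; cv2.imwrite("pics/end_s.png",cv2.resize(c,None,fx=4,fy=4,interpolation=2))
R_={"scene":(225,180,50,60),"top":(230,125,50,55)}
t,f,M=F.fit(P,R_,(.585,-.009,.141,-33));print(t[:3],np.degrees(t[3]),f)
E
```

```text
17.575 [0.47403892 0.15590602 0.27908007] [-0.51990481 -1.23168362  0.46758094] 0.0853770487970911
[ 0.58518571 -0.00894508  0.14121016] -30.807834976332995 43.60861207227989
```

View pics/end_s.png

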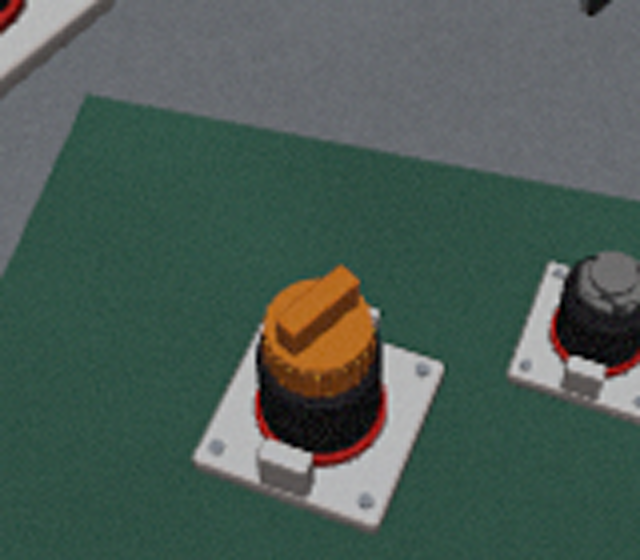

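View pics/end_top.png

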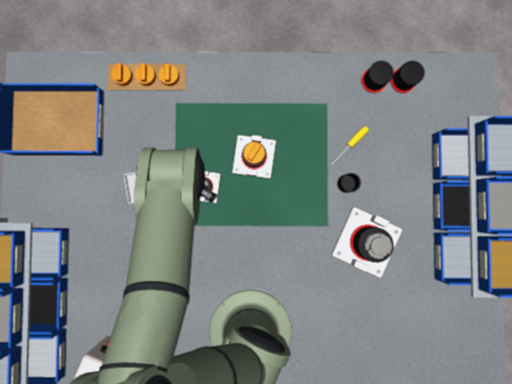

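The cap sits level and lower on the neck (scene crop (320,330)), and the silhouette fit puts the grip at z = 0.1412. The gripper is clear. The screwdriver and sleeve are unmoved; the tray is partly hidden by the arm, which passed well above it. I'm handing in.

```bash
python3 -c "
from cell import workorder
print(workorder.sign_off())"
```

```text
the job is handed in; nothing more can be done
None
```

The orange cap is screwed home on the middle-sized canister and released; I handed the job in at about 17.6 s of the 64 s allowed.

- **Turning back:** I gripped the bar and turned the cap anticlockwise about 46° under roughly 9 N. The downward force then fell to zero, and the cap bottomed 9.0 mm lower, in the thread start.
- **Turning forward:** I turned it clockwise about 65°, letting it sink with 2 to 8 N of downward force. At the stop the turning moment jumped to about 1 N m, 14.5 mm below the start height. I then eased off and let go.
- **Last checks:** The camera fit put the grip point at z = 0.1412 m, which is the home height. It is within about 1 mm of the axis position I measured at the start. The cap looks level, and the wrist force was near zero with the gripper clear.
- **Less certain:** For the first 12° or so of forward turning, the cap did not sink and up to 7 N of side force built up. I shifted the gripper slightly sideways and the force eased. The fit's yaw (−31°) differs by about 2° from the gripper's. In the last top picture the arm partly hid the tray, but it passed well above it and never came near it.

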